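# Mark the sweet pot and find the full sugar tin

## Task

This pot of tea is to be served sweet: mark it by clipping the wooden spring peg onto the upright part of the teapot's handle, and let go so that it stays on by its own spring. Then heft the three identical closed sugar tins to find the fullest, which is the heaviest, putting the others back standing where they were. Finish while holding the fullest tin upright in the gripper, lifted well clear (at least 10 cm) of the table, with the glasses and the other things left alone.

Things in the scene. Friction and masses are not known exactly. Their poses are not given: they have to be found in the camera images.
- peg_jaws (a point): Middle of the jaw notch of a wooden sprung peg lying on its side, half-way up (9 mm above its underside), 30 mm ahead of the hinge pin, 16 mm behind the jaw tips. x points along the peg from hinge to jaw tips, z up along the hinge pin, y is the way jaws and levers open. The notch is 14 mm long and seats a 10 mm bar; with the levers fully squeezed the mouth at the tips opens to about 20 mm.
- peg_grip (a point): Where to squeeze the peg's two levers together (along y), 60 mm behind peg_jaws, half-way up, axes as peg_jaws. The levers, 48 mm long, spread towards the tail: 29 mm over their outsides here, 38 mm at the tail; squeezed fully against their stop, 14 mm and parallel. That takes 5 to 7 N, more does no harm. Clipped on a 10 mm bar they stand nearly as wide as at rest.
- teapot: White ceramic teapot of 0.85 kg standing loose on the trivet; origin at the centre of its base (8 mm above the table), z up, spout towards +x, C-shaped handle towards -x. Belly 128 mm across, 102 mm tall, 137 mm to the top of the lid's knob.
- handle_mid (a point): Middle of the straight upright part of the teapot's handle: a vertical round bar 10 mm in diameter, straight for 24 mm up and down from this point, on the teapot's -x side 115 mm from its axis and 60 mm above its base; axes as the teapot's. There are 46 mm of open space between the bar and the belly.
- tin_a_mid (a point): One of three identical closed stainless sugar tins: upright, round, 62 mm in diameter, 115 mm tall, hinged lid with a small press-button on top (stays shut). Inside are pieces of sugar loaf of different size; a tin weighs 0.2 to 0.5 kg in all, the fullest (any of the three) over 0.12 kg more than either other. Point at its centre, 57.5 mm above its base; z up.
- tin_b_mid (a point): One of three identical closed stainless sugar tins: upright, round, 62 mm in diameter, 115 mm tall, hinged lid with a small press-button on top (stays shut). Inside are pieces of sugar loaf of different size; a tin weighs 0.2 to 0.5 kg in all, the fullest (any of the three) over 0.12 kg more than either other. Point at its centre, 57.5 mm above its base; z up.
- tin_c_mid (a point): One of three identical closed stainless sugar tins: upright, round, 62 mm in diameter, 115 mm tall, hinged lid with a small press-button on top (stays shut). Inside are pieces of sugar loaf of different size; a tin weighs 0.2 to 0.5 kg in all, the fullest (any of the three) over 0.12 kg more than either other. Point at its centre, 57.5 mm above its base; z up.
- glass_a_mid (a point): Pink tea glass, bystander, 58 mm across and 80 mm tall. Point at its centre, 40 mm above its base.
- glass_b_mid (a point): Pink tea glass, bystander, 58 mm across and 80 mm tall. Point at its centre, 40 mm above its base.
- glass_c_mid (a point): Pink tea glass, bystander, 58 mm across and 80 mm tall. Point at its centre, 40 mm above its base.
- bowl_mid (a point): Small white ceramic bowl, bystander, 90 mm across and 40 mm tall. Point at its centre, 20 mm above its base.
- spoon_mid (a point): Short olive wood spoon, bystander, lying across the table: 155 mm long along its x, bowl 37 mm wide at +x, 11 mm tall. Point in the middle of its length, 5.5 mm above the table.
- trivet_mid (a point): Grey hard silicone trivet under the teapot: round, 170 mm across, 8 mm thick. Point at its centre, 4 mm above the table.
- tin_a: The same tin as tin_a_mid; origin at the centre of its base, z up.
- tin_b: The same tin as tin_b_mid; origin at the centre of its base, z up.
- tin_c: The same tin as tin_c_mid; origin at the centre of its base, z up.
- table: The marble-topped table the robot stands on; top face at z = 0.
- peg: The whole peg, like a big clothes-peg: 96 mm long, 18 mm tall as it lies on its side, 36 g. A spring holds the jaws shut; squeezing the levers swings each jaw out by 0.25 rad. Origin on the hinge pin at the peg's underside, axes as peg_jaws.

How it is judged:
On the way, in this order (a step that is already met when the one before it is completed fails the run):
1. the peg is clipped on the upright part of the teapot's handle and let go (x of peg_jaws in the frame of handle_mid between -0.012 and 0.012 m and y of peg_jaws in the frame of handle_mid between -0.012 and 0.012 m and z of peg_jaws in the frame of handle_mid between -0.026 and 0.026 m and contact force between peg and teapot above 0.5 N and contact force between peg and the fingers below 0.05 N), for 0.4 s.
2. the fullest tin is lifted well clear of the table (((height (world z) of tin_a_mid above 0.1475 m and angle between tin_a_mid's own z axis and vertical below 0.25 rad and contact force between tin_a and the fingers above 1 N and contact force between tin_b and table between 1.5 and 3.7 N and contact force between tin_c and table between 1.5 and 3.7 N) or (height (world z) of tin_b_mid above 0.1475 m and angle between tin_b_mid's own z axis and vertical below 0.25 rad and contact force between tin_b and the fingers above 1 N and contact force between tin_a and table between 1.5 and 3.7 N and contact force between tin_c and table between 1.5 and 3.7 N) or (height (world z) of tin_c_mid above 0.1475 m and angle between tin_c_mid's own z axis and vertical below 0.25 rad and contact force between tin_c and the fingers above 1 N and contact force between tin_a and table between 1.5 and 3.7 N and contact force between tin_b and table between 1.5 and 3.7 N))), for 0.2 s.
At the end, for the whole second after the job is handed in: The heaviest tin is held still in the fingers, upright (0.25 rad), base 9 cm or more above the table; the peg grips the upright of the teapot handle by its own spring (12 mm sideways, 26 mm in height), let go; the other tins stand within 5 cm of where they stood; the teapot stands level (all of step 1 and ((height (world z) of tin_a_mid above 0.1475 m and angle between tin_a_mid's own z axis and vertical below 0.25 rad and contact force between tin_a and the fingers above 1 N and contact force between tin_b and table between 1.5 and 3.7 N and height (world z) of tin_b_mid between 0.0515 and 0.0635 m and angle between each of tin_b_mid, tin_c_mid's own z axis and vertical below 0.1 rad and distance of each of tin_b_mid, tin_c_mid from where it was at the start of the episode below 0.05 m and contact force between tin_c and table between 1.5 and 3.7 N and height (world z) of tin_c_mid between 0.0515 and 0.0635 m and linear speed of tin_a below 0.04 m/s and contact force between tin_a and teapot below 0.05 N and contact force between tin_a and tin_b below 0.05 N and contact force between tin_a and tin_c below 0.05 N) or (height (world z) of tin_b_mid above 0.1475 m and angle between tin_b_mid's own z axis and vertical below 0.25 rad and contact force between tin_b and the fingers above 1 N and contact force between tin_a and table between 1.5 and 3.7 N and height (world z) of tin_a_mid between 0.0515 and 0.0635 m and angle between each of tin_a_mid, tin_c_mid's own z axis and vertical below 0.1 rad and distance of each of tin_a_mid, tin_c_mid from where it was at the start of the episode below 0.05 m and contact force between tin_c and table between 1.5 and 3.7 N and height (world z) of tin_c_mid between 0.0515 and 0.0635 m and linear speed of tin_b below 0.04 m/s and contact force between tin_b and teapot below 0.05 N and contact force between tin_b and tin_a below 0.05 N and contact force between tin_b and tin_c below 0.05 N) or (height (world z) of tin_c_mid above 0.1475 m and angle between tin_c_mid's own z axis and vertical below 0.25 rad and contact force between tin_c and the fingers above 1 N and contact force between tin_a and table between 1.5 and 3.7 N and height (world z) of tin_a_mid between 0.0515 and 0.0635 m and angle between each of tin_a_mid, tin_b_mid's own z axis and vertical below 0.1 rad and distance of each of tin_a_mid, tin_b_mid from where it was at the start of the episode below 0.05 m and contact force between tin_b and table between 1.5 and 3.7 N and height (world z) of tin_b_mid between 0.0515 and 0.0635 m and linear speed of tin_c below 0.04 m/s and contact force between tin_c and teapot below 0.05 N and contact force between tin_c and tin_a below 0.05 N and contact force between tin_c and tin_b below 0.05 N)) and angle between teapot's own z axis and vertical below 0.1 rad); the arm keeps its last pose, push and grip.
It fails at once if the teapot is shoved more than 5 cm or tipped (distance of handle_mid from where it was at the start of the episode above 0.05 m or angle between teapot's own z axis and vertical above 0.25 rad).
It fails at once if a tin is tipped over (angle between any of tin_a_mid, tin_b_mid, tin_c_mid's own z axis and vertical above 0.5 rad).
It fails at once if a glass or the bowl is knocked over or shifted more than 4 cm (angle between any of glass_a_mid, glass_b_mid, glass_c_mid, bowl_mid's own z axis and vertical above 0.35 rad or distance of any of glass_a_mid, glass_b_mid, glass_c_mid, bowl_mid from where it was at the start of the episode above 0.04 m).
It fails at once if the spoon is pushed or carried more than 4 cm away (distance of spoon_mid from where it was at the start of the episode above 0.04 m).
It fails at once if the trivet is pushed more than 4 cm (distance of trivet_mid from where it was at the start of the episode above 0.04 m).
It also fails if it takes over 72 s, if anything falls off the work surface, if the arm or the gripper's body presses on something with over 40 N, if the wrist force passes 120 N, or if a joint passes its speed limit or range.

## Robot

A 6-joint arm with a two-finger parallel gripper is mounted at the origin on the work surface. World frame = base frame: x ahead of the robot, y to its left, z up, the work surface at z = 0. Lengths are in m, angles in rad, forces in N, time in s.
With the tool pointing down it reaches from about 0.25 to 0.725 m from the base axis. Payload 4 kg.
Tool frame: the origin (TCP) lies between the finger pads; the fingertips stand 25 mm ahead of it and the grasp point (between the pads) lies 6 mm ahead of it; z points along the fingers, y is the line along which they close (so a half turn about z gives the same grasp; the last joint's range is limited). The gripper opens to 85 mm and grips with 20 to 120 N. Pads are 22 mm wide; open, the fingers measure 114 mm over their backs; the gripper's body (76 mm by 85 mm) begins 54 mm behind the grasp point. The pads swing forward as they close: fully open they stand 13 mm farther back than shut.
Start: joints at [1.118, 0.241, 0.005, 1.335, 0, 1.571], TCP at [0.219, 0.45, 0.256] pointing down, gripper open.
Joint ranges: [-2.72, 2.72], [-1.05, 1.87], [-1.09, 1.28], [-1.99, 2.15], [-1.42, 1.44], [-3.14, 3.14]. Speed limits (rad/s): [2.79, 2.79, 3.14, 3.14, 3.14, 3.14].

## Interface

Orientations are given as a unit quaternion [x, y, z, w].
In Python, from workcell import bot gives the robot as it stands. The module is installed in compiled form; this text tells all that it offers.
- The arm moves only by the shell command python3 -m pendant 'ROWS'. ROWS is JSON, one flat list of numbers, 7 for each row, row after row: the shift along the tool's x, y, z normalised to -1 to 1, where 1 is 0.5 m, then the turn, a rotation vector about the tool's x, y, z normalised to -1 to 1, where 1 is 180 degrees, then the opening, from 0 (shut) to 1 (fully open). In form: [tx, ty, tz, ax, ay, az, fingers, tx, ty, tz, ax, ay, az, fingers, ...]. A call has exactly 10 rows; each row is the pose to reach, as a shift and turn from the pose commanded when the call began, along the tool's axes at that moment, turning the shorter way round; what a row does not reach only later rows make up. A row lasts 1/12 s, in which the tool goes at most 41.7 mm and 7.16 degrees, less where a joint would pass 70% of its speed; a pose out of reach is approached as far as the arm can. A call with a number of a shift or a turn outside -1 to 1 is refused whole. A call with a gripper value outside its range is refused whole. The fingers move at their own pace and stop on an object; the grip force is fixed at half the most. Time passes only in rows, so rows that repeat a pose let the fingers close, or fill a call up. It gives the time, the measured TCP pose, the force, the opening and the grip force at its end, in the units of the state.
- bot.get_obs(): the state, without advancing time (a new reading comes with each control period).
- bot.camera(name): name is "scene" or "top" or "wrist"; returns a dict with "pixels" (384x512x3 uint8, red, green, blue), "mtx" (3x3 intrinsics, pixels), "cam_to_world" (4x4, takes a point from camera to world coordinates); the wrist camera has in their place "hand_eye" (4x4, takes a point from camera to tool coordinates, whose origin is the TCP and whose axes are the flange's). Camera axes: x right, y up, looking along -z (the intrinsics and any distortion apply to the point x, -y, -z); pixel columns grow to the right and rows downward; lengths in m; the calibration is good to about 2 mm. A picture is of the moment at which its call begins: read the wrist's pose just before it. There is no depth.
- bot.job_done(): hands the job in; it is judged then, once.
The state is a dict: "clock": time; "joint_pos": joint angles; "joint_vel": joint speeds; "tau": joint torques, N m; "eef_pos": TCP position; "tool_rot": TCP orientation; "ft_force": force on the tool from outside, world axes, zero at the start; "ft_torque": the same for the moment, N m; "grip_width": finger opening in m; "grasp_force": force on a finger pad.
Only numpy, scipy, OpenCV 4.12 (cv2) and the standard library are available. Lean on these libraries where they do the work, as an engineer would, in place of code of your own. Each camera call takes 0.05 s, during which the arm holds its last target. There are 200 camera calls.

## Working session

There is one attempt and no reset: what is moved stays moved. The work goes in short steps, Python scripts to look and compute and a shell command to move; the robot and the scene stay as the last step left them, time stands still between calls to the robot, and variables do not carry over. Pictures are saved under pics/ and viewed, at most 10 in all, crops included, and the job is handed in when it is done.

```bash
mkdir -p pics; cat > h.py <<'E'
import numpy as np, cv2
from scipy.spatial.transform import Rotation as R
from workcell import bot
def snap(name,fn):
    o=bot.get_obs(); c=bot.camera(name)
    cv2.imwrite(fn,c['pixels'][:,:,::-1])
    M=np.array(c['cam_to_world']) if 'cam_to_world' in c else pose(o)@np.array(c['hand_eye'])
    np.savez(fn[:-4]+'.npz',K=c['mtx'],M=M,px=c['pixels'])
    return c
def pose(o):
    T=np.eye(4);T[:3,:3]=R.from_quat(o['tool_rot']).as_matrix();T[:3,3]=o['eef_pos'];return T
def at(fn,u,v,z):
    d=np.load(fn[:-4]+'.npz');K,M=d['K'],d['M']
    r=M[:3,:3]@np.array([(u-K[0,2])/K[0,0],-(v-K[1,2])/K[1,1],-1]);p=M[:3,3]
    return p+r*(z-p[2])/r[2]
def to(fn,P):
    d=np.load(fn[:-4]+'.npz');K,M=d['K'],d['M']
    q=np.linalg.inv(M)@np.r_[P,1]; return K[0,0]*q[0]/-q[2]+K[0,2],K[1,1]*q[1]/q[2]+K[1,2]
def rel(P,Rm):
    "row shift and turn to target pos P, rot matrix Rm from current measured pose"
    T=pose(bot.get_obs());s=T[:3,:3].T@(np.array(P)-T[:3,3])
    a=R.from_matrix(T[:3,:3].T@Rm).as_rotvec()
    return np.round(s/.5,4),np.round(a/np.pi,4)
E
python3 - <<'E'
from h import *
o=bot.get_obs();print(o)
for n in('scene','top'):
    c=snap(n,f'pics/{n}0.png');print(c['mtx'],c['cam_to_world'],[k for k in c])
a=cv2.imread('pics/top0.png');cv2.imwrite('pics/top0b.png',cv2.resize(a,(800,600),interpolation=cv2.INTER_CUBIC))
a=cv2.imread('pics/scene0.png');cv2.imwrite('pics/scene0b.png',cv2.resize(a,(800,600),interpolation=cv2.INTER_CUBIC))
E
```

```text
{'clock': 0.0, 'joint_pos': array([1.11803146e+00, 2.41432339e-01, 3.68077054e-03, 1.33519049e+00,
       4.27685293e-05, 1.57081334e+00]), 'joint_vel': array([-0.00149465,  0.00050177, -0.00111426, -0.0006386 ,  0.00032359,
        0.00121023]), 'tau': array([ 3.14372528e-04, -3.72319114e+01,  2.52406240e+01,  1.69266667e-02,
        2.14028006e-06,  1.47815648e-06]), 'eef_pos': array([0.21845513, 0.44908941, 0.25538665]), 'tool_rot': array([ 2.24461918e-01,  9.74482271e-01, -1.04069328e-03, -2.61638392e-04]), 'ft_force': array([-0.29598879,  0.09972748,  0.88460877]), 'ft_torque': array([-0.01248555,  0.00338416,  0.00317973]), 'grasp_force': 0.0, 'grip_width': 0.08530584803647082}
[[426.06298125   0.         258.42480379]
 [  0.         426.06298125 186.95556655]
 [  0.           0.           1.        ]] [[ 0.4368872  -0.49082636  0.75380306  1.35773241]
 [ 0.89946875  0.22976114 -0.37170659 -0.41069945]
 [ 0.00924873  0.84041615  0.54186267  0.67298202]
 [ 0.          0.          0.          1.        ]] ['pixels', 'mtx', 'cam_to_world']
[[352.97933265   0.         253.20638353]
 [  0.         352.97933265 193.3115648 ]
 [  0.           0.           1.        ]] [[ 1.90085996e-03  9.92203021e-01 -1.24617625e-01  4.38238041e-01]
 [-9.99852800e-01 -2.39201260e-04 -1.71558106e-02 -2.65239417e-03]
 [-1.70518557e-02  1.24631892e-01  9.92056513e-01  7.91007889e-01]
 [ 0.00000000e+00  0.00000000e+00  0.00000000e+00  1.00000000e+00]] ['pixels', 'mtx', 'cam_to_world']
```

View pics/top0b.png

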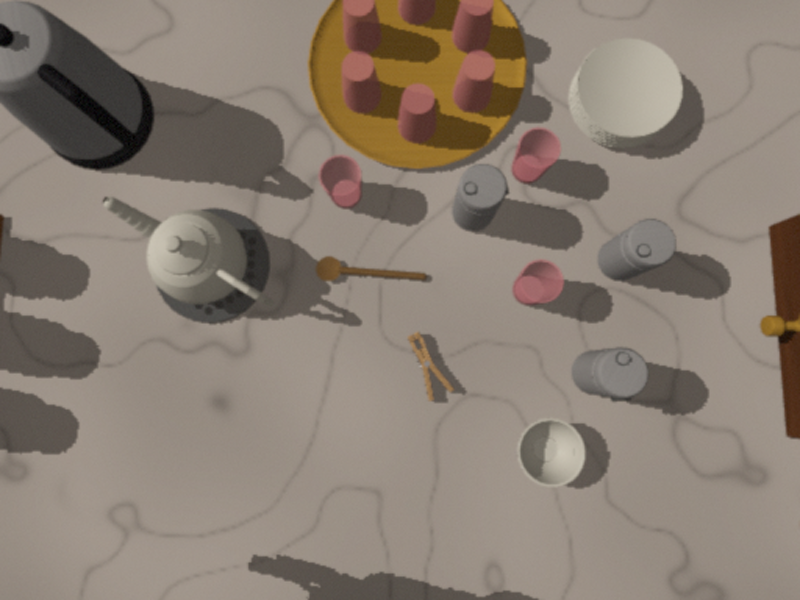

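View pics/scene0b.png

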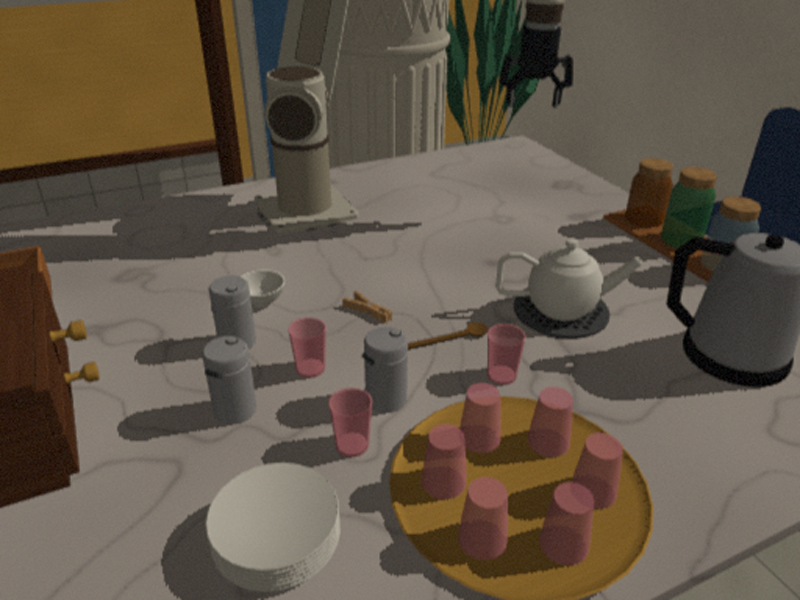

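Top view (800x600 px): the knob is at (177,243) and the spout tip at (108,203). The handle's outer end is near (257,294). The peg's jaw tips are near (414,337) and its tails at (431,397) and (449,390). The tin tops are at (483,182), (652,240) and (625,367).

```bash
python3 - <<'E'
from h import *
np.set_printoptions(precision=4,suppress=True)
s=1.5625;f='pics/top0.png'
for n,u,v,z in [('knob',177,240,.143),('spout',108,203,.1),('hout_top',257,294,.092),('hout_mid',257,294,.068),('jawtip',414,337,.009),('hinge',426,366,.018),('tailL',431,397,.009),('tailR',450,390,.009),('tin1',483,182,.115),('tin2',655,238,.115),('tin3',625,370,.115),('gl1base',346,193,0),('gl1rim',341,174,.08),('gl2rim',540,146,.08),('gl3rim',544,278,.08),('bowl',553,447,.04),('spoonbowl',328,269,.006),('spoonend',426,277,.006)]:
    print(n,at(f,u/s,v/s,z))
cv2.imwrite('pics/c1.png',np.hstack([cv2.resize(cv2.imread(f)[190:270,240:310],(490,560),interpolation=cv2.INTER_CUBIC)]))
a=cv2.imread('pics/scene0.png')
cv2.imwrite('pics/c2.png',np.vstack([cv2.resize(a[140:220,310:420],(770,560),interpolation=cv2.INTER_CUBIC)]))
b=cv2.imread(f);cv2.imwrite('pics/c3.png',np.hstack([cv2.resize(b[120:220,60:180],(480,400),interpolation=cv2.INTER_CUBIC),cv2.resize(b[205:265,255:303],(320,400),interpolation=cv2.INTER_CUBIC)]))
E
```

```text
knob [0.5954 0.2732 0.143 ]
spout [0.6553 0.3847 0.1   ]
hout_top [0.5365 0.1877 0.092 ]
hout_mid [0.5399 0.1942 0.068 ]
jawtip [ 0.4865 -0.0153  0.009 ]
hinge [ 0.4457 -0.0317  0.018 ]
tailL [ 0.4027 -0.0388  0.009 ]
tailR [ 0.4125 -0.0654  0.009 ]
tin1 [ 0.6764 -0.1014  0.115 ]
tin2 [ 0.6034 -0.3134  0.115 ]
tin3 [ 0.4403 -0.2683  0.115 ]
gl1base [0.7008 0.085  0.    ]
gl1rim [0.7006 0.0832 0.08  ]
gl2rim [ 0.7384 -0.1836  0.08  ]
gl3rim [ 0.559  -0.1833  0.08  ]
bowl [ 0.3393 -0.1982  0.04  ]
spoonbowl [0.5851 0.109  0.006 ]
spoonend [ 0.5732 -0.0328  0.006 ]
```

View pics/c3.png

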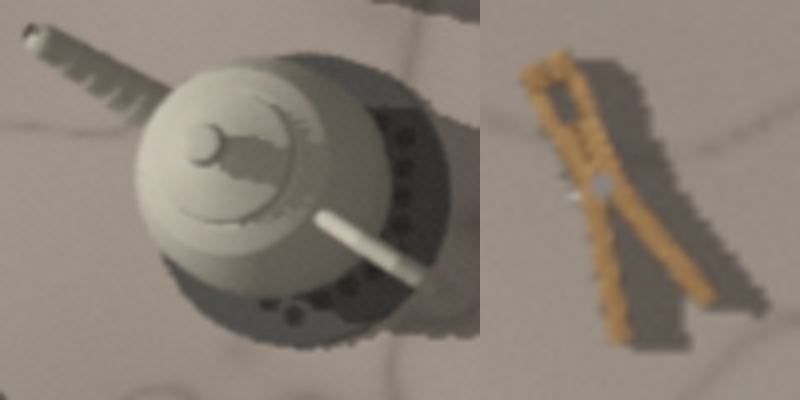

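View pics/c2.png

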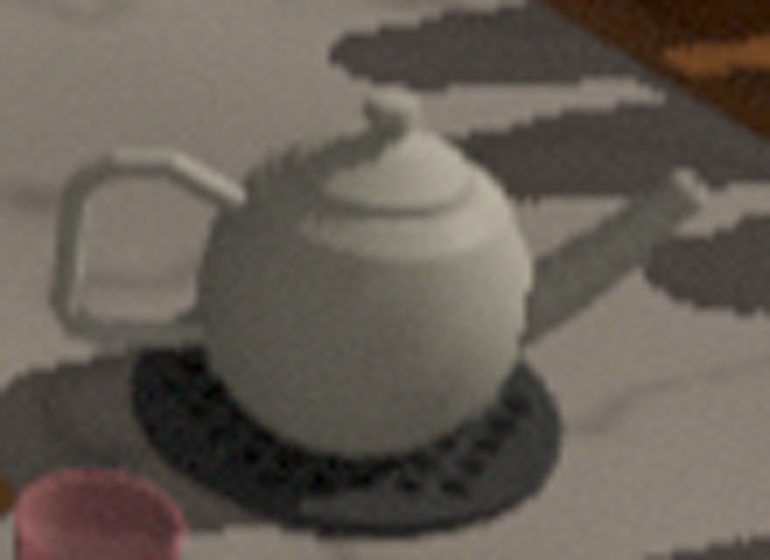

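```bash
python3 - <<'E'
from h import *
np.set_printoptions(precision=4,suppress=True)
f='pics/top0.png';g='pics/scene0.png'
print('knob',at(f,112,156.25,.143))
for z in(.05,.068,.09): print('h scene',at(g,310+69/7,140+252/7,z),at(f,166,188.5,z))
# triangulate knob in scene
print('knob scene',at(g,310+392/7,140+107/7,.14))
c=lambda x,y,z:at(f,(x-480)/6.667+255,y/6.667+205,z)
tip,h,t1,t2=c(547,64,.009),c(602,185,.018),c(618,335,.009),c(708,295,.009)
print(tip,h,t1,t2)
t=(t1+t2)/2;d=(tip-t)[:2];L=np.hypot(*d);d/=L;print('len',L,'yaw',np.degrees(np.arctan2(d[1],d[0])))
print('grip from hinge',h[:2]-.03*d,'from tip',tip[:2]-.076*d,'from tail',t[:2]+.02*d)
def down(ps):
    p=np.radians(ps);y=np.array([np.cos(p),np.sin(p),0]);z=np.array([0,0,-1.]);return np.c_[np.cross(y,z),y,z]
y=np.degrees(np.arctan2(d[1],d[0]))-90
G=(h[:2]-.03*d+t[:2]+.02*d+tip[:2]-.076*d)/3
print(y,G,rel([*G,.16],down(y)))
E
cat >>h.py <<'E'
def down(ps):
    p=np.radians(ps);y=np.array([np.cos(p),np.sin(p),0]);z=np.array([0,0,-1.]);return np.c_[np.cross(y,z),y,z]
E
```

```text
knob [0.5902 0.2754 0.143 ]
h scene [0.5132 0.1983 0.05  ] [0.5417 0.1959 0.05  ]
h scene [0.5376 0.1807 0.068 ] [0.5392 0.191  0.068 ]
h scene [0.5675 0.1592 0.09  ] [0.5361 0.1851 0.09  ]
knob scene [0.598  0.2774 0.14  ]
[ 0.4889 -0.0155  0.009 ] [ 0.4489 -0.0332  0.018 ] [ 0.4002 -0.0385  0.009 ] [ 0.4132 -0.068   0.009 ]
len 0.0904991461972342 yaw 24.696251037597293
grip from hinge [ 0.4216 -0.0457] from tip [ 0.4199 -0.0472] from tail [ 0.4249 -0.0449]
-65.30374896240271 [ 0.4221 -0.0459] (array([-0.7994, -0.7119,  0.1924]), array([-0.0003,  0.0007,  0.7187]))
```

```bash
python3 -m pendant '[-0.4,-0.356,0,0,0,0.36,1, -0.4,-0.356,0,0,0,0.36,1, -0.4,-0.356,0,0,0,0.36,1, -0.4,-0.356,0,0,0,0.36,1, -0.4,-0.356,0,0,0,0.36,1, -0.4,-0.356,0,0,0,0.36,1, -0.4,-0.356,0,0,0,0.36,1, -0.4,-0.356,0,0,0,0.36,1, -0.4,-0.356,0,0,0,0.36,1, -0.4,-0.356,0,0,0,0.36,1]'; python3 - <<'E'
from h import *
print(rel([.4221,-.0459,.15],down(-65.3)))
E
```

```text
clock: 0.93
eef_pos: [0.3207, 0.2013, 0.2561]
tool_rot: [0.713, 0.701, -0.0, -0.0]
ft_force: [-0.4, -0.0, -0.1]
grip_width: 0.0858
grasp_force: 0.0
(array([-0.4908,  0.2112,  0.2122]), array([-1.000e-04,  2.000e-04,  3.574e-01]))
```

```bash
python3 -m pendant '[-0.49,0.21,0.212,0,0,0.357,0.65, -0.49,0.21,0.212,0,0,0.357,0.65, -0.49,0.21,0.212,0,0,0.357,0.65, -0.49,0.21,0.212,0,0,0.357,0.65, -0.49,0.21,0.212,0,0,0.357,0.65, -0.49,0.21,0.212,0,0,0.357,0.65, -0.49,0.21,0.212,0,0,0.357,0.65, -0.49,0.21,0.212,0,0,0.357,0.65, -0.49,0.21,0.212,0,0,0.357,0.65, -0.49,0.21,0.212,0,0,0.357,0.65]'; python3 - <<'E'
from h import *
c=snap('wrist','pics/w1.png');print(c['hand_eye'],c['mtx'],bot.get_obs()['joint_pos'])
cv2.imwrite('pics/w1b.png',cv2.resize(cv2.imread('pics/w1.png'),(800,600),interpolation=cv2.INTER_CUBIC))
E
```

```text
clock: 1.77
eef_pos: [0.4222, -0.0448, 0.1495]
tool_rot: [0.976, 0.216, -0.001, -0.0]
ft_force: [0.1, -0.1, 0.1]
grip_width: 0.0554
grasp_force: 0.0
[[ 2.70453222e-04  9.59212402e-01  2.82686212e-01  7.21316994e-02]
 [ 9.99999963e-01 -2.60634573e-04 -7.23392098e-05  1.19958135e-03]
 [ 4.28913299e-06  2.82686221e-01 -9.59212437e-01 -1.18487210e-01]
 [ 0.00000000e+00  0.00000000e+00  0.00000000e+00  1.00000000e+00]] [[346.15396229   0.         259.43029456]
 [  0.         346.15396229 199.83133975]
 [  0.           0.           1.        ]] [-1.04645356e-01  1.76470846e-01 -3.70239706e-01  1.02541630e+00
 -8.12309419e-06  2.59617912e+00]
```

View pics/w1b.png

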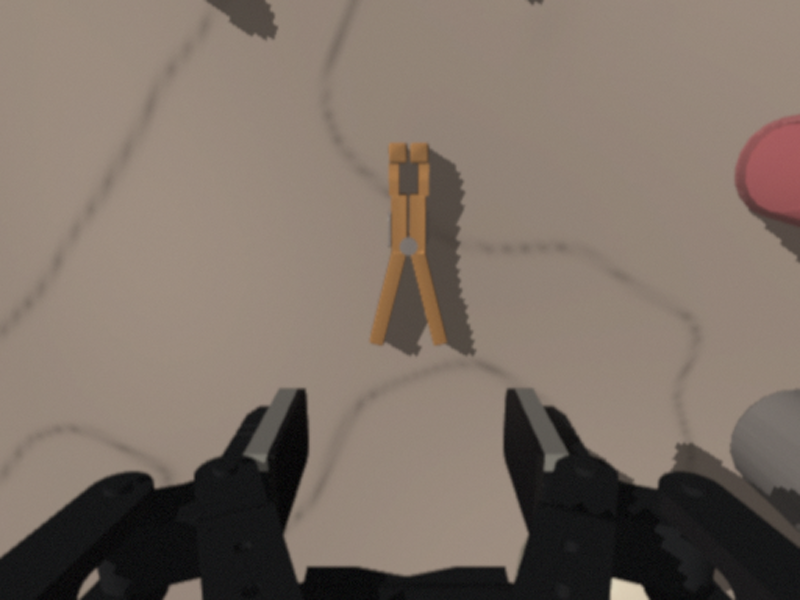

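Wrist view: the peg lies straight along the tool x axis, with its hinge pin at (409,245) and its tail ends near (377,343) and (440,343).

```bash
python3 - <<'E'
from h import *
f='pics/w1.png';s=1.5625
h=at(f,409/s,245/s,.018);tip=at(f,409/s,145/s,.018);tl=at(f,408.5/s,340/s,.018)
d=(tip-tl)[:2];L=np.hypot(*d);d/=L;y=np.degrees(np.arctan2(d[1],d[0]));print(h,tip,tl,L,y)
G=h[:2]-.03*d;print(G,tl[:2]+.02*d,rel([*G,.029],down(y-90)))
E
```

```text
[ 0.45132813 -0.03426815  0.018     ] [ 0.49153519 -0.01543793  0.018     ] [ 0.40888154 -0.05387708  0.018     ] 0.09115477419126987 24.941395161355633
[ 0.42412595 -0.04691888] [ 0.42701634 -0.04544326] (array([0.0014, 0.0064, 0.2416]), array([-0.0002,  0.0004,  0.0017]))
```

```bash
python3 -m pendant '[0.0015,0.0064,0.08,0,0,0.0017,0.65, 0.0015,0.0064,0.15,0,0,0.0017,0.65, 0.0015,0.0064,0.2,0,0,0.0017,0.65, 0.0015,0.0064,0.241,0,0,0.0017,0.65, 0.0015,0.0064,0.241,0,0,0.0017,0.65, 0.0015,0.0064,0.241,0,0,0.0017,0, 0.0015,0.0064,0.241,0,0,0.0017,0, 0.0015,0.0064,0.241,0,0,0.0017,0, 0.0015,0.0064,0.241,0,0,0.0017,0, 0.0015,0.0064,0.241,0,0,0.0017,0]'
```

```text
clock: 2.65
eef_pos: [0.4265, -0.0468, 0.0321]
tool_rot: [0.977, 0.214, 0.002, 0.0]
ft_force: [-1.6, -0.1, 6.1]
grip_width: 0.0108
grasp_force: 61.2
```

```bash
python3 - <<'E'
from h import *
print(rel([.483,.092,.18],down(-31)))
E
```

```text
(array([ 0.2202, -0.2041, -0.2954]), array([ 0.001 , -0.0011, -0.1902]))
```

```bash
python3 -m pendant '[0,0,-0.08,0,0,0,0, 0,0,-0.16,0,0,0,0, 0.06,-0.05,-0.24,0,0,-0.04,0, 0.12,-0.1,-0.296,0,0,-0.08,0, 0.18,-0.15,-0.296,0,0,-0.12,0, 0.22,-0.204,-0.296,0,0,-0.16,0, 0.22,-0.204,-0.296,0,0,-0.19,0, 0.22,-0.204,-0.296,0,0,-0.19,0, 0.22,-0.204,-0.296,0,0,-0.19,0, 0.22,-0.204,-0.296,0,0,-0.19,0]'; python3 - <<'E'
from h import *
c=snap('wrist','pics/w2.png');print(bot.get_obs()['joint_pos'])
cv2.imwrite('pics/w2b.png',cv2.resize(cv2.imread('pics/w2.png'),(800,600),interpolation=cv2.INTER_CUBIC))
E
```

```text
clock: 3.48
eef_pos: [0.4813, 0.0909, 0.1781]
tool_rot: [0.871, 0.491, -0.0, 0.0]
ft_force: [0.4, -1.7, -0.6]
grip_width: 0.0109
grasp_force: 60.5
[ 1.86305561e-01  2.70538882e-01 -1.65978103e-01  1.13477604e+00
 -3.57249060e-04  2.30298645e+00]
```

View pics/w2b.png

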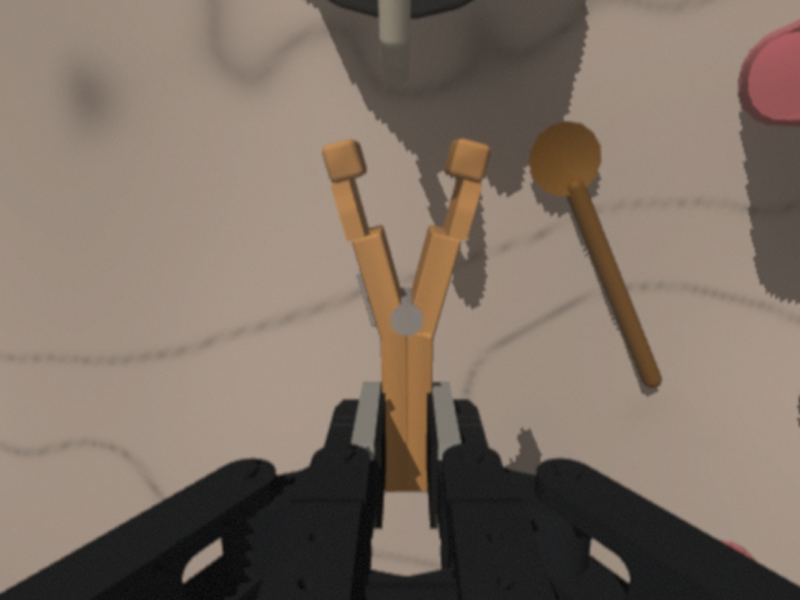

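The wrist view shows the peg held with its jaws open: tips at (344,160) and (468,158), hinge at (408,320). The handle's upright is straight ahead at u≈395, with v from about 40 at the top to about 78 at the bottom.

```bash
python3 - <<'E'
from h import *
np.set_printoptions(precision=4,suppress=True)
f='pics/w2.png';s=1.5625
T=pose(bot.get_obs());iv=np.linalg.inv(T)
for n,u,v,z in [('hbot',395,72,.044),('hmid',395,58,.068),('htop',395,42,.092)]:
    p=at(f,u/s,v/s,z);print(n,p,(iv@np.r_[p,1])[:3])
zp=.178-.021
for n,u,v in [('hinge',408,320),('tipL',344,148),('tipR',468,146)]:
    p=at(f,u/s,v/s,zp+.009);print(n,p,(iv@np.r_[p,1])[:3])
g='pics/scene0.png'
for z in(.044,.068,.092):print(np.array(to(g,[*at(f,395/s,58/s,.068)[:2],z]))*7-[2170,980], to('pics/top0.png',[*at(f,395/s,58/s,.068)[:2],z]))
E
```

```text
hbot [0.5328 0.1822 0.044 ] [ 0.1051 -0.0034  0.1339]
hmid [0.5342 0.1835 0.068 ] [ 0.1069 -0.003   0.1099]
htop [0.5353 0.1845 0.092 ] [ 0.1083 -0.0026  0.0859]
hinge [0.4989 0.1164 0.166 ] [0.0312 0.0017 0.0119]
tipL [0.5078 0.1597 0.166 ] [ 0.0728 -0.0132  0.0119]
tipR [0.5325 0.1452 0.166 ] [0.0733 0.0154 0.0119]
[ 64.8878 298.0518] (np.float64(172.3475098007321), np.float64(192.35775637974996))
[ 70.19   246.2737] (np.float64(169.52171447769518), np.float64(190.88518915336027))
[ 75.6114 193.3311] (np.float64(166.50602384409666), np.float64(189.31366443755212))
```

```bash
python3 -m pendant '[0,-0.0086,0.06,0,0,0,0, 0,-0.0086,0.12,0,0,0,0, 0,-0.0086,0.178,0,0,0,0, 0,-0.0086,0.178,0,0,0,0, 0,-0.0086,0.178,0,0,0,0, 0.03,-0.0086,0.178,0,0,0,0, 0.06,-0.0086,0.178,0,0,0,0, 0.08,-0.0086,0.178,0,0,0,0, 0.091,-0.0086,0.178,0,0,0,0, 0.091,-0.0086,0.178,0,0,0,0]'; python3 - <<'E'
from h import *
c=snap('wrist','pics/w3.png')
cv2.imwrite('pics/w3b.png',cv2.resize(cv2.imread('pics/w3.png'),(800,600),interpolation=cv2.INTER_CUBIC))
E
```

```text
clock: 4.37
eef_pos: [0.5033, 0.1337, 0.0903]
tool_rot: [0.871, 0.492, 0.001, 0.0]
ft_force: [0.3, -0.0, 0.7]
grip_width: 0.0107
grasp_force: 60.4
```

View pics/w3b.png

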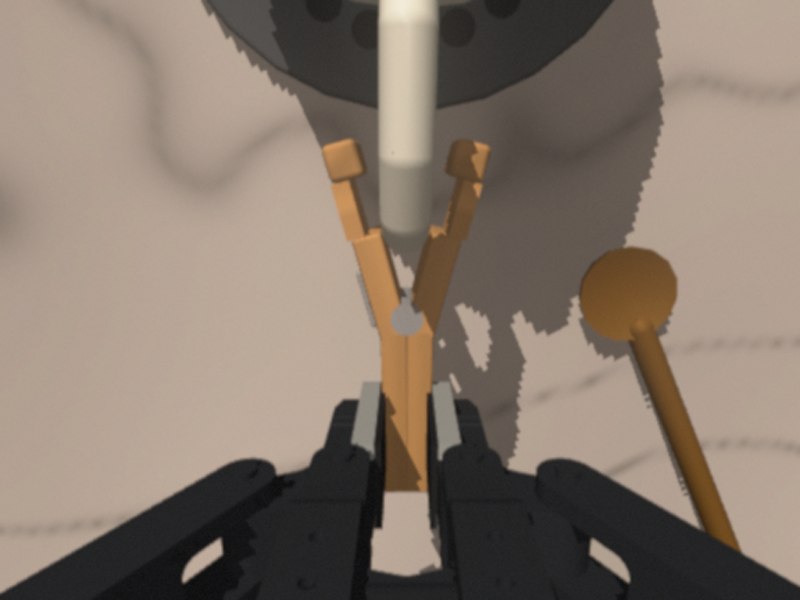

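The handle bar sits inside the open jaws at about (406,200), so I release and back straight up.

```bash
python3 -m pendant '[0,0,0,0,0,0,0.3, 0,0,0,0,0,0,0.5, 0,0,0,0,0,0,0.7, 0,0,0,0,0,0,0.7, 0,0,0,0,0,0,0.7, 0,0,0,0,0,0,0.7, 0,0,-0.04,0,0,0,0.7, 0,0,-0.1,0,0,0,0.7, 0,0,-0.18,0,0,0,0.7, 0,0,-0.18,0,0,0,0.7]'; python3 - <<'E'
from h import *
c=snap('wrist','pics/w4.png')
cv2.imwrite('pics/w4b.png',cv2.resize(cv2.imread('pics/w4.png'),(600,450),interpolation=cv2.INTER_CUBIC))
E
```

```text
clock: 5.25
eef_pos: [0.5058, 0.134, 0.1861]
tool_rot: [0.871, 0.492, 0.006, 0.002]
ft_force: [0.6, 0.6, 1.4]
grip_width: 0.0598
grasp_force: 0.0
```

View pics/w4b.png

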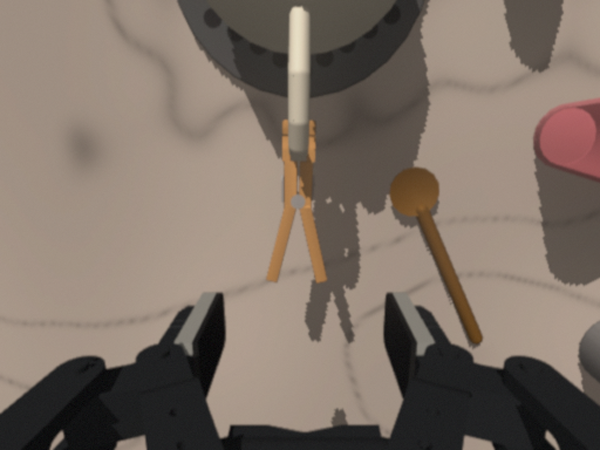

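The peg has closed on the handle's upright, with its levers spread and free of the fingers. Next, the tins: I cross-check their positions between the two views.

```bash
python3 - <<'E'
from h import *
np.set_printoptions(precision=4,suppress=True)
f='pics/top0.png';g='pics/scene0.png';s=1.5625
for a,b in [((481,183),(386,338)),((655,238),(227,347)),((624,370),(230,284))]:
    print(at(f,a[0]/s,a[1]/s,.115),at(g,b[0]/s,b[1]/s,.115))
P=at(f,481/s,183/s,.115)[:2]
# hoops: grey blob tops in top view for closer centre
im=cv2.imread(f)
print(rel([*P,.186],down(37)),rel([*P,.186],down(-143)))
E
```

```text
[ 0.6751 -0.0988  0.115 ] [ 0.6774 -0.1021  0.115 ]
[ 0.6034 -0.3134  0.115 ] [ 0.6036 -0.3071  0.115 ]
[ 0.4403 -0.2671  0.115 ] [ 0.4447 -0.2647  0.115 ]
(array([-0.2222,  0.5319, -0.0032]), array([ 0.0032, -0.0007, -0.3784])) (array([-0.2222,  0.5319, -0.0032]), array([-0.0008, -0.0036,  0.6216]))
```

```bash
python3 -m pendant '[-0.222,0.532,-0.003,0,0,-0.378,1, -0.222,0.532,-0.003,0,0,-0.378,1, -0.222,0.532,-0.003,0,0,-0.378,1, -0.222,0.532,-0.003,0,0,-0.378,1, -0.222,0.532,-0.003,0,0,-0.378,1, -0.222,0.532,-0.003,0,0,-0.378,1, -0.222,0.532,-0.003,0,0,-0.378,1, -0.222,0.532,-0.003,0,0,-0.378,1, -0.222,0.532,-0.003,0,0,-0.378,1, -0.222,0.532,-0.003,0,0,-0.378,1]'; python3 - <<'E'
from h import *
snap('wrist','pics/w5.png')
a=cv2.resize(cv2.imread('pics/w5.png'),(800,600),interpolation=cv2.INTER_CUBIC)
cv2.imwrite('pics/w5b.png',a)
print(rel([.676,-.1,.085],down(37)), to('pics/w5.png',[.676,-.1,.115]))
E
```

```text
clock: 6.13
eef_pos: [0.6718, -0.101, 0.1778]
tool_rot: [0.445, 0.895, -0.0, -0.001]
ft_force: [-0.1, 0.0, 0.0]
grip_width: 0.0854
grasp_force: 0.0
(array([-0.005 ,  0.0078,  0.1863]), array([-0.0006, -0.0007,  0.0013])) (np.float64(266.71569124519397), np.float64(232.44110494599437))
```

View pics/w5b.png

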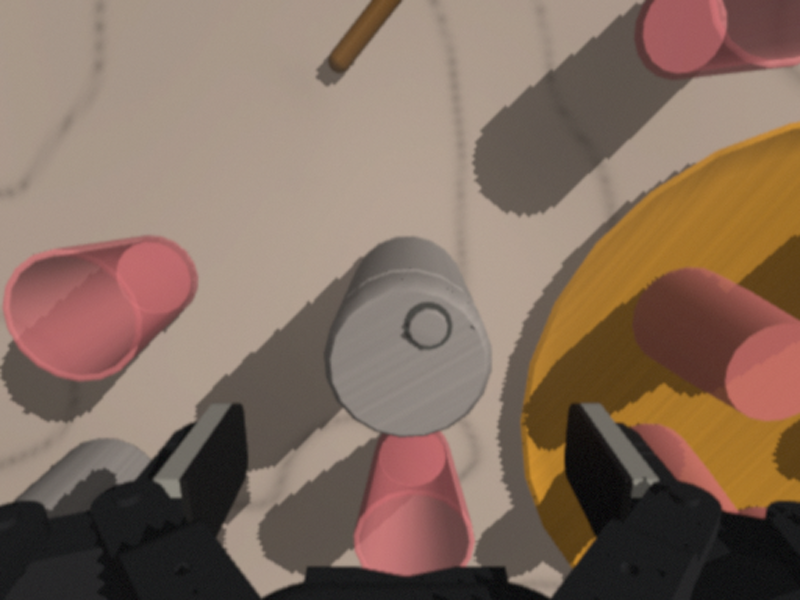

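The wrist view shows the tin lid centred near (410,360), 2–3 mm off the estimate. The finger lanes on both sides are free, and the glass is behind the tin, outside the closing line.

```bash
python3 -m pendant '[-0.003,0.0035,0.06,0,0,0,1, -0.003,0.0035,0.12,0,0,0,1, -0.003,0.0035,0.186,0,0,0,1, -0.003,0.0035,0.186,0,0,0,1, -0.003,0.0035,0.186,0,0,0,0, -0.003,0.0035,0.186,0,0,0,0, -0.003,0.0035,0.186,0,0,0,0, -0.003,0.0035,0.186,0,0,0,0, -0.003,0.0035,0.186,0,0,0,0, -0.003,0.0035,0.186,0,0,0,0]'; python3 -m pendant '[0,0,-0.05,0,0,0,0, 0,0,-0.08,0,0,0,0, 0,0,-0.08,0,0,0,0, 0,0,-0.08,0,0,0,0, 0,0,-0.08,0,0,0,0, 0,0,-0.08,0,0,0,0, 0,0,-0.08,0,0,0,0, 0,0,-0.08,0,0,0,0, 0,0,-0.08,0,0,0,0, 0,0,-0.08,0,0,0,0]'
```

```text
clock: 7.02
eef_pos: [0.6754, -0.0997, 0.0889]
tool_rot: [0.447, 0.895, 0.001, 0.001]
ft_force: [-0.5, 0.5, -0.0]
grip_width: 0.0621
grasp_force: 67.5
clock: 7.85
eef_pos: [0.6742, -0.0997, 0.1268]
tool_rot: [0.447, 0.895, -0.0, -0.0]
ft_force: [-0.9, 0.4, -4.3]
grip_width: 0.0621
grasp_force: 67.9
```

```bash
python3 - <<'E'
from h import *
v=[]
for i in range(14): bot.camera('wrist'); v.append(bot.get_obs()['ft_force'][2])
print(np.round(v,2),np.mean(v),np.std(v),bot.get_obs()['eef_pos'])
E
```

```text
[-4.08 -3.43 -4.88 -5.27 -4.28 -4.04 -4.78 -4.71 -5.29 -4.68 -4.29 -4.79
 -4.9  -4.46] -4.56203114125165 0.4877952902904361 [ 0.67441625 -0.09968077  0.12734111]
```

The mean is 4.56 N (0.465 kg). A tin weighs at most 0.5 kg, and any tin that isn't the fullest is at least 0.12 kg lighter than it, so at most 0.38 kg. This one must be the fullest, and the other two can stay where they are. Lifting it now.

```bash
python3 -m pendant '[0,0,-0.05,0,0,0,0, 0,0,-0.1,0,0,0,0, 0,0,-0.15,0,0,0,0, 0,0,-0.19,0,0,0,0, 0,0,-0.19,0,0,0,0, 0,0,-0.19,0,0,0,0, 0,0,-0.19,0,0,0,0, 0,0,-0.19,0,0,0,0, 0,0,-0.19,0,0,0,0, 0,0,-0.19,0,0,0,0]'; python3 - <<'E'
from h import *
v=[]
for i in range(10): c=bot.camera('scene'); v.append(bot.get_obs()['ft_force'][2])
print(np.mean(v),bot.get_obs()['grasp_force'])
cv2.imwrite('pics/s2b.png',cv2.resize(c['pixels'][:,:,::-1],(800,600),interpolation=cv2.INTER_CUBIC))
E
```

```text
clock: 9.38
eef_pos: [0.6737, -0.0996, 0.2204]
tool_rot: [0.447, 0.895, -0.0, -0.002]
ft_force: [0.7, -1.1, -3.1]
grip_width: 0.0622
grasp_force: 68.2
-4.497256973987946 68.25746554881334
```

View pics/s2b.png

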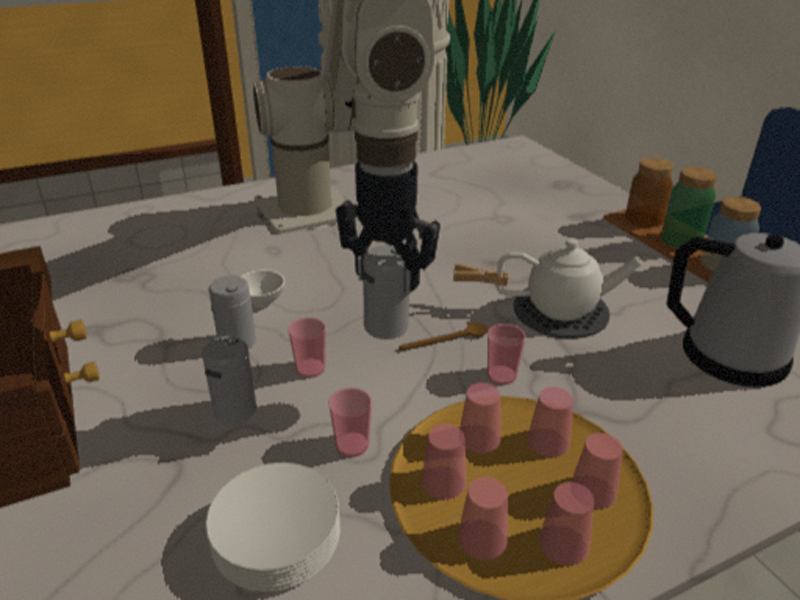

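The tin is held upright and clear of the table at (386,295), the peg is on the handle at (482,275), and everything else is standing where it was.

```bash
python3 -c "
from workcell import bot
print(bot.job_done())"
```

```text
the job is handed in; nothing more can be done
None
```

I clipped the peg onto the teapot handle and handed the job in holding the fullest tin (about 0.46 kg) upright, about 13 cm above the table; I hefted only that tin, because your weight limits mean no other could be heavier, and no verdict came back.

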